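# Re-rack the pill jars in reverse order

### The arm

A 6-joint arm with a two-finger parallel gripper is mounted at the origin on the work surface. World frame = base frame: x ahead of the robot, y to its left, z up, the work surface at z = 0. Lengths are in m, angles in degrees, forces in N, time in s.
With the tool pointing down it reaches from about 0.4 to 0.825 m from the base axis. Payload 7 kg.
Tool frame: the origin (TCP) lies midway between the tips of the shut fingers; the grasp point (between the pads) lies r.tcp_to_grasp behind it (r.tcp_to_grasp is the distance from the TCP to the grasp point, in m); x points along the fingers, y is the direction in which the jaws open and shut, and the axes are right-handed (so a half turn about x gives the same grasp; the last joint's range is limited). The gripper opens to 88 mm and grips with 3 to 60 N. Pads are 19 mm wide; open, the fingers measure 130 mm over their backs; the gripper's body (78 mm by 193 mm) begins 47 mm behind the grasp point.
Start: joints at [-54.196, 20.546, 0.682, 0, -70.136, -16.507], TCP at [0.223, -0.637, 0.227] pointing down, gripper open.
Joint ranges: [-176.03, 176.03], [-82.01, 121.73], [-58.28, 71.71], [-173.87, 95.51], [-174.79, -0.11], [-173.66, 173.66]. Speed limits (degrees/s): [136.94, 136.94, 172.46, 180, 180, 180].

### API

Orientations are given as [roll, pitch, yaw] about the fixed x, y, z axes, in that order (R = Rz(yaw) Ry(pitch) Rx(roll)).
In Python, from plant import r gives the robot as it stands.
- The arm moves only by the tool carry_out, never from a script. Its argument "moves" is a list of rows, each a list of 7 numbers: the shift along the world's x, y, z in mm, then the turn, a rotation vector about the world's x, y, z in rad, then the opening in per cent of the stroke, from 0 (shut) to 100 (fully open). In form: [[x, y, z, wx, wy, wz, claw], ...]. A call has 1 to 5 rows; each row is the pose to reach, as a shift and turn from the pose commanded when the call began; what a row does not reach only later rows make up. A row lasts 1/10 s, in which the tool goes at most 50 mm and 8.59 degrees, less where a joint would pass 70% of its speed; a pose out of reach is approached as far as the arm can. A call with a gripper value outside its range is refused whole. The fingers move at their own pace and stop on an object; "squeeze" is the grip in N (left out, the last holds). Time passes only in rows, so rows that repeat a pose let the fingers close. It gives the time, the measured TCP pose, the force and the opening at its end, in the units of the state.
- r.get_state(): the state, without advancing time (a new reading comes with each control period).
- r.capture(name): name is "scene" or "top" or "wrist"; returns the picture (384x512x3 uint8, blue, green, red); there is no depth.
- r.camera_params(name): a dict with "K" (3x3 intrinsics, pixels), "rvec" (rotation vector, rad) and "tvec" (3), from world to camera coordinates, as OpenCV has them. Camera axes: x right, y down, z forward; pixel columns grow to the right and rows downward; lengths in m; the calibration is good to about 2 mm. A picture is of the moment at which its call begins: read the wrist's pose just before it. camera_params takes no time and is no camera call; for the wrist camera it gives the pose at the moment of the call.
- r.close_job(): hands the job in, once; it reports no verdict.
The state is a dict: "time_s": time; "joints": joint angles; "qd": joint speeds; "joint_torque": joint torques, N m; "tcp_pos": TCP position; "eef_rot": TCP orientation; "contact_force": force on the tool from outside, world axes, zero at the start; "moment": the same for the moment, N m; "gripper_width": finger opening in m.
Only numpy, scipy, OpenCV 4.12 (cv2) and the standard library are available. Lean on these libraries where they do the work, as an engineer would, in place of code of your own. Each camera call takes 0.05 s, during which the arm holds its last target. There are 200 camera calls.

### The job

Move the four pill jars from the coloured coasters on the old wooden strip into the new white rack, in reverse order as seen from the robot: the jar that stands leftmost now goes into the rightmost compartment, the second from the left into the second from the right, and so on. Set each jar down upright on the floor of its own compartment without dropping it or tipping it over, and let go of it. Leave the first-aid box, the thermometer case and the tweezers where they lie.

Things in the scene. Friction and masses are not known exactly. Their poses are not given: they have to be found in the camera images.
- jar_red: Loose upright amber pill jar with a red screw cap and a paper band: a plain cylinder 34 mm in diameter from foot to top, 62 mm high (cap = top 16 mm), 40 to 85 g. Origin at the centre of its underside, z up; any yaw. At the start it stands on the red coaster, centred within 5 mm. All four jars are alike but for cap colour.
- jar_blue: Loose upright amber pill jar with a blue screw cap and a paper band: a plain cylinder 34 mm in diameter from foot to top, 62 mm high (cap = top 16 mm), 40 to 85 g. Origin at the centre of its underside, z up; any yaw. At the start it stands on the blue coaster, centred within 5 mm. All four jars are alike but for cap colour.
- jar_green: Loose upright amber pill jar with a green screw cap and a paper band: a plain cylinder 34 mm in diameter from foot to top, 62 mm high (cap = top 16 mm), 40 to 85 g. Origin at the centre of its underside, z up; any yaw. At the start it stands on the green coaster, centred within 5 mm. All four jars are alike but for cap colour.
- jar_black: Loose upright amber pill jar with a black screw cap and a paper band: a plain cylinder 34 mm in diameter from foot to top, 62 mm high (cap = top 16 mm), 40 to 85 g. Origin at the centre of its underside, z up; any yaw. At the start it stands on the black coaster, centred within 5 mm. All four jars are alike but for cap colour.
- coaster_red: Fixed red disc, 50 mm in diameter, 4 mm thick, origin at the centre of its underside. The four coasters lie in a straight row, 58 mm apart, in any colour order, on a fixed wooden strip (62 x 240 mm, top 17 mm above the work surface). They stay, so they keep showing the jars' first order. x points away from the robot, y leftward along the row (turned at most 0.3 rad).
- coaster_blue: Fixed blue disc, 50 mm in diameter, 4 mm thick, origin at the centre of its underside. The four coasters lie in a straight row, 58 mm apart, in any colour order, on a fixed wooden strip (62 x 240 mm, top 17 mm above the work surface). They stay, so they keep showing the jars' first order. x points away from the robot, y leftward along the row (turned at most 0.3 rad).
- coaster_green: Fixed green disc, 50 mm in diameter, 4 mm thick, origin at the centre of its underside. The four coasters lie in a straight row, 58 mm apart, in any colour order, on a fixed wooden strip (62 x 240 mm, top 17 mm above the work surface). They stay, so they keep showing the jars' first order. x points away from the robot, y leftward along the row (turned at most 0.3 rad).
- coaster_black: Fixed black disc, 50 mm in diameter, 4 mm thick, origin at the centre of its underside. The four coasters lie in a straight row, 58 mm apart, in any colour order, on a fixed wooden strip (62 x 240 mm, top 17 mm above the work surface). They stay, so they keep showing the jars' first order. x points away from the robot, y leftward along the row (turned at most 0.3 rad).
- rack: Fixed white rack, 62 (x) x 236 (y) x 18 mm, empty, 13 to 20 cm nearer or farther than the strip. Four 54 x 54 mm compartments centred at x = 0, y = -87, -29, 29, 87 mm; 4 mm walls rise 13 mm above the 5 mm floor. Origin: centre of underside; x away from the robot, y leftward, turned at most 0.3 rad. Rack and strip lie in a grey tray, floor 5 mm, rim 30 mm high.
- first_aid_box: Bystander: loose yellow plastic first-aid box with a white latch and a white cross on a green square on its lid, 180 (x) x 120 (y) x 75 mm, 0.6 kg, at the tray's left end. Origin at the centre of the underside.
- thermometer_case: Bystander: loose clear glass thermometer case with a blue end, 135 (x) x 22 x 14 mm, 35 g, lying towards the tray's right end. Origin at the centre of the underside.
- tweezers: Bystander: loose steel tweezers, 115 (x) x 18 x 8 mm, 25 g, lying at the tray's right end. Origin at the centre of the underside.
Not all that is in view belongs to the job. Leave any purple or yellow look-alike of the jar_red alone.

How it is judged (in metres and radians):
At the end, for the whole second after the job is handed in: Every jar stands upright (within 0.1 rad) on the floor of a compartment of the white rack (within 13 mm of the compartment's centre along each side), one jar per compartment, in the reverse of the coasters' left-to-right order; all jars are released and at rest (x of jar_red in the frame of rack between -0.013 and 0.013 m and z of jar_red in the frame of rack between 0.002 and 0.008 m and angle between each of jar_red, jar_blue, jar_green, jar_black's own z axis and vertical below 0.1 rad and (y of jar_red in the frame of rack between -0.1 and -0.074 m or y of jar_red in the frame of rack between -0.042 and -0.016 m or y of jar_red in the frame of rack between 0.016 and 0.042 m or y of jar_red in the frame of rack between 0.074 and 0.1 m) and linear speed of each of jar_red, jar_blue, jar_green, jar_black below 0.01 m/s and angular speed of each of jar_red, jar_blue, jar_green, jar_black below 0.1 rad/s and contact force between the fingers and jar_red below 0.05 N and x of jar_blue in the frame of rack between -0.013 and 0.013 m and z of jar_blue in the frame of rack between 0.002 and 0.008 m and (y of jar_blue in the frame of rack between -0.1 and -0.074 m or y of jar_blue in the frame of rack between -0.042 and -0.016 m or y of jar_blue in the frame of rack between 0.016 and 0.042 m or y of jar_blue in the frame of rack between 0.074 and 0.1 m) and contact force between the fingers and jar_blue below 0.05 N and x of jar_green in the frame of rack between -0.013 and 0.013 m and z of jar_green in the frame of rack between 0.002 and 0.008 m and (y of jar_green in the frame of rack between -0.1 and -0.074 m or y of jar_green in the frame of rack between -0.042 and -0.016 m or y of jar_green in the frame of rack between 0.016 and 0.042 m or y of jar_green in the frame of rack between 0.074 and 0.1 m) and contact force between the fingers and jar_green below 0.05 N and x of jar_black in the frame of rack between -0.013 and 0.013 m and z of jar_black in the frame of rack between 0.002 and 0.008 m and (y of jar_black in the frame of rack between -0.1 and -0.074 m or y of jar_black in the frame of rack between -0.042 and -0.016 m or y of jar_black in the frame of rack between 0.016 and 0.042 m or y of jar_black in the frame of rack between 0.074 and 0.1 m) and contact force between the fingers and jar_black below 0.05 N and (y of coaster_red in the frame of coaster_blue below 0 m or (y of jar_red in the frame of rack below -0.058 m and y of jar_blue in the frame of rack above -0.058 m) or (y of jar_red in the frame of rack below 0 m and y of jar_blue in the frame of rack above 0 m) or (y of jar_red in the frame of rack below 0.058 m and y of jar_blue in the frame of rack above 0.058 m)) and (y of coaster_red in the frame of coaster_blue above 0 m or (y of jar_blue in the frame of rack below -0.058 m and y of jar_red in the frame of rack above -0.058 m) or (y of jar_blue in the frame of rack below 0 m and y of jar_red in the frame of rack above 0 m) or (y of jar_blue in the frame of rack below 0.058 m and y of jar_red in the frame of rack above 0.058 m)) and (y of coaster_red in the frame of coaster_green below 0 m or (y of jar_red in the frame of rack below -0.058 m and y of jar_green in the frame of rack above -0.058 m) or (y of jar_red in the frame of rack below 0 m and y of jar_green in the frame of rack above 0 m) or (y of jar_red in the frame of rack below 0.058 m and y of jar_green in the frame of rack above 0.058 m)) and (y of coaster_red in the frame of coaster_green above 0 m or (y of jar_green in the frame of rack below -0.058 m and y of jar_red in the frame of rack above -0.058 m) or (y of jar_green in the frame of rack below 0 m and y of jar_red in the frame of rack above 0 m) or (y of jar_green in the frame of rack below 0.058 m and y of jar_red in the frame of rack above 0.058 m)) and (y of coaster_red in the frame of coaster_black below 0 m or (y of jar_red in the frame of rack below -0.058 m and y of jar_black in the frame of rack above -0.058 m) or (y of jar_red in the frame of rack below 0 m and y of jar_black in the frame of rack above 0 m) or (y of jar_red in the frame of rack below 0.058 m and y of jar_black in the frame of rack above 0.058 m)) and (y of coaster_red in the frame of coaster_black above 0 m or (y of jar_black in the frame of rack below -0.058 m and y of jar_red in the frame of rack above -0.058 m) or (y of jar_black in the frame of rack below 0 m and y of jar_red in the frame of rack above 0 m) or (y of jar_black in the frame of rack below 0.058 m and y of jar_red in the frame of rack above 0.058 m)) and (y of coaster_blue in the frame of coaster_green below 0 m or (y of jar_blue in the frame of rack below -0.058 m and y of jar_green in the frame of rack above -0.058 m) or (y of jar_blue in the frame of rack below 0 m and y of jar_green in the frame of rack above 0 m) or (y of jar_blue in the frame of rack below 0.058 m and y of jar_green in the frame of rack above 0.058 m)) and (y of coaster_blue in the frame of coaster_green above 0 m or (y of jar_green in the frame of rack below -0.058 m and y of jar_blue in the frame of rack above -0.058 m) or (y of jar_green in the frame of rack below 0 m and y of jar_blue in the frame of rack above 0 m) or (y of jar_green in the frame of rack below 0.058 m and y of jar_blue in the frame of rack above 0.058 m)) and (y of coaster_blue in the frame of coaster_black below 0 m or (y of jar_blue in the frame of rack below -0.058 m and y of jar_black in the frame of rack above -0.058 m) or (y of jar_blue in the frame of rack below 0 m and y of jar_black in the frame of rack above 0 m) or (y of jar_blue in the frame of rack below 0.058 m and y of jar_black in the frame of rack above 0.058 m)) and (y of coaster_blue in the frame of coaster_black above 0 m or (y of jar_black in the frame of rack below -0.058 m and y of jar_blue in the frame of rack above -0.058 m) or (y of jar_black in the frame of rack below 0 m and y of jar_blue in the frame of rack above 0 m) or (y of jar_black in the frame of rack below 0.058 m and y of jar_blue in the frame of rack above 0.058 m)) and (y of coaster_green in the frame of coaster_black below 0 m or (y of jar_green in the frame of rack below -0.058 m and y of jar_black in the frame of rack above -0.058 m) or (y of jar_green in the frame of rack below 0 m and y of jar_black in the frame of rack above 0 m) or (y of jar_green in the frame of rack below 0.058 m and y of jar_black in the frame of rack above 0.058 m)) and (y of coaster_green in the frame of coaster_black above 0 m or (y of jar_black in the frame of rack below -0.058 m and y of jar_green in the frame of rack above -0.058 m) or (y of jar_black in the frame of rack below 0 m and y of jar_green in the frame of rack above 0 m) or (y of jar_black in the frame of rack below 0.058 m and y of jar_green in the frame of rack above 0.058 m))); the robot touches nothing.
It fails at once if the first aid box is shifted by more than 15 mm (distance of first_aid_box from where it was at the start of the episode above 0.015 m).
It fails at once if the thermometer case is shifted by more than 15 mm (distance of thermometer_case from where it was at the start of the episode above 0.015 m).
It fails at once if the tweezers is shifted by more than 15 mm (distance of tweezers from where it was at the start of the episode above 0.015 m).
It fails at once if a jar is tipped over (more than about 45 degrees) (angle between any of jar_red, jar_blue, jar_green, jar_black's own z axis and vertical above 0.8 rad).
It fails at once if a jar is dropped (moves faster than 0.7 m/s out of the fingers) ((linear speed of jar_red above 0.7 m/s and contact force between the fingers and jar_red below 0.01 N) or (linear speed of jar_blue above 0.7 m/s and contact force between the fingers and jar_blue below 0.01 N) or (linear speed of jar_green above 0.7 m/s and contact force between the fingers and jar_green below 0.01 N) or (linear speed of jar_black above 0.7 m/s and contact force between the fingers and jar_black below 0.01 N)).
It also fails if it takes over 99 s, if anything falls off the work surface, if the arm or the gripper's body presses on something with over 40 N, if the wrist force passes 120 N, or if a joint passes its speed limit or range.

## Working session

There is one attempt and no reset: what is moved stays moved. The work goes in short steps, Python scripts to look and compute and a tool call to move; the robot and the scene stay as the last step left them, time stands still between calls to the robot, and variables do not carry over. Pictures are saved under pics/ and viewed, about 12 in all and at most 16, crops included, and the job is handed in when it is done.

Besides the shell and the picture viewer there is one more tool, called after "Emit:" as name(argument=value, ...), one argument or row to a line, values as JSON. carry_out: Moves the arm, as the interface text tells. Its arguments: {"type":"object","properties":{"moves":{"type":"array"},"squeeze":{"type":"number"}},"required":["moves"]}

```bash
ls; mkdir -p pics
python3 - <<'E'
from plant import r
import cv2,numpy as np
print(r.get_state(), r.tcp_to_grasp)
for n in("top","scene"):
    im=r.capture(n); cv2.imwrite(f"pics/{n}0.png",im)
    p=r.camera_params(n); R=cv2.Rodrigues(np.array(p["rvec"]))[0]; print(n,p["K"],(-R.T@np.array(p["tvec"]).ravel()),R[2])
E
```

```text
pics
{'time_s': 0.0, 'joints': array([-5.41950773e+01,  2.05927450e+01,  6.33739018e-01, -1.87659210e-02,
       -7.01375681e+01, -1.65060774e+01]), 'qd': array([-0.01582288, -0.02075789,  0.02005645, -0.02630719,  0.07132606,
       -0.00484619]), 'joint_torque': array([ 6.44206175e-04, -5.82722890e+01,  2.93045729e+01,  6.99727133e+00,
        6.83208142e-03, -1.44741675e-04]), 'tcp_pos': array([ 0.22287505, -0.63661676,  0.22561192]), 'eef_rot': array([ 96.15546762,  89.90182738, 115.4479221 ]), 'contact_force': array([ 0.63996022,  0.58756916, -0.05029411]), 'moment': array([-0.01561421,  0.0024975 , -0.01340575]), 'gripper_width': 0.08778780866823825} 0.0188
top [[430.31729022   0.         253.65952182]
 [  0.         430.31729022 190.22894759]
 [  0.           0.           1.        ]] [3.81881130e-01 1.01785362e-03 1.26965102e+00] [ 0.08016151 -0.02105903 -0.99655941]
scene [[460.62652009   0.         262.18319998]
 [  0.         460.62652009 190.71692903]
 [  0.           0.           1.        ]] [ 0.87238367 -0.62790401  0.97878113] [-0.3579615   0.51288304 -0.78026569]
```

View pics/top0.png

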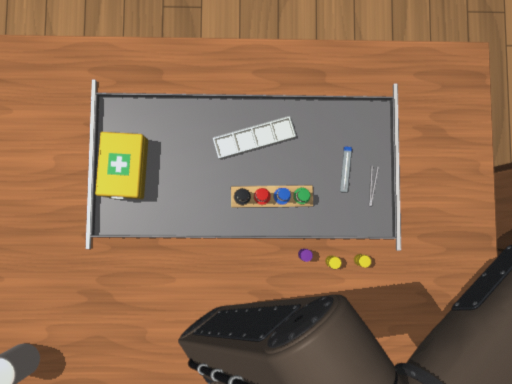

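View pics/scene0.png

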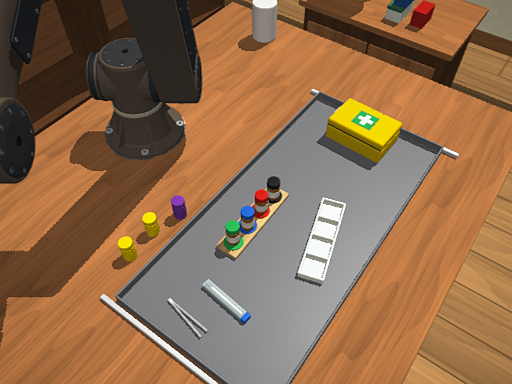

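The top view shows the jars from left to right as black (242,196), red (263,196), blue (283,196) and green (304,196). The rack is centred near (255,137) and turned. The scene view agrees, and the purple and yellow look-alikes stand outside the tray.

```bash
cat > h.py <<'E'
from plant import r
import cv2,numpy as np
from scipy.spatial.transform import Rotation as Ro
def cam(n):
    p=r.camera_params(n); R=cv2.Rodrigues(np.array(p["rvec"],float))[0]; return np.array(p["K"]),R,np.array(p["tvec"],float).ravel()
def cast(c,uv,z):
    K,R,t=c; d=np.c_[np.atleast_2d(uv),np.ones(len(np.atleast_2d(uv)))]@np.linalg.inv(K).T@R; o=-R.T@t
    return o+d*((z-o[2])/d[:,2:3])
def proj(c,X):
    K,R,t=c; return cv2.projectPoints(np.atleast_2d(np.array(X,float)),cv2.Rodrigues(R)[0],t,K,None)[0].reshape(-1,2)
def masks(im):
    h=cv2.cvtColor(im,cv2.COLOR_BGR2HSV); H,S,V=cv2.split(h)
    return {"red":((H<6)|(H>172))&(S>170)&(V>60),"blue":(H>102)&(H<122)&(S>120)&(V>60),"green":(H>45)&(H<85)&(S>100)&(V>40),
     "black":(V<45),"white":(S<40)&(V>185)}
def blobs(m,amin=30):
    n,l,s,c=cv2.connectedComponentsWithStats(m.astype(np.uint8)); 
    return [(s[i],c[i],l==i) for i in range(1,n) if s[i,4]>=amin]
E
python3 - <<'E'
from h import *
for n in("top","scene"):
    im=cv2.imread(f"pics/{n}0.png"); c=cam(n); M=masks(im)
    for k,m in M.items():
        for s,ce,l in blobs(m):
            if n=="top" and not(200<ce[0]<330 and 110<ce[1]<215): continue
            if n=="scene" and not(200<ce[0]<360 and 170<ce[1]<290): continue
            print(n,k,s,ce.round(1),"z=.08:",cast(c,ce,.08)[0,:2].round(4))
            if k=="white" and s[4]>300:
                p=np.argwhere(l)[:,::-1].astype(float); w=cast(c,p,.023)[:,:2].astype(np.float32)
                print("  rack rect",cv2.minAreaRect(w*1000))
s=r.get_state();R=Ro.from_euler("xyz",s["eef_rot"],degrees=True).as_matrix();print(R.round(3))
cw=cam("wrist");print("wrist cam",cw[0][0,0],(-cw[1].T@cw[2]).round(4),cw[1].round(3).tolist())
print(R.T@((-cw[1].T@cw[2])-s["tcp_pos"]))
E
```

```text
top red [255 189  15  15 157] [262.6 195.5] z=.08: [ 0.4632 -0.0491]
top blue [274 188  16  16 175] [282.3 195.3] z=.08: [ 0.464  -0.1037]
top green [294 188  17  16 176] [302.3 194.9] z=.08: [ 0.4654 -0.1593]
top white [ 213  117   82   41 1399] [254.1 137.4] z=.08: [ 0.626  -0.0245]
  rack rect ((640.2171020507812, -24.47100830078125), (61.642967224121094, 234.93246459960938), 16.575178146362305)
scene red [255 190  13  13 147] [261.  195.9] z=.08: [ 0.4674 -0.0523]
scene red [255 206  14  12  64] [261.9 213.9] z=.08: [ 0.5011 -0.0956]
scene blue [241 206  13  14 157] [247.  212.3] z=.08: [ 0.4695 -0.1128]
scene blue [239 220  18  14  74] [247.6 228.5] z=.08: [ 0.4985 -0.1495]
scene green [225 220  15  15 173] [232.2 227. ] z=.08: [ 0.4668 -0.1674]
scene green [224 236  19  14 122] [233.2 244.3] z=.08: [ 0.4979 -0.2037]
scene black [267 177  12  13  88] [272.2 182.8] z=.08: [ 0.4654 -0.0012]
scene white [ 298  197   48   84 1698] [321.3 240.4] z=.08: [ 0.6558 -0.0761]
  rack rect ((638.3853759765625, -27.016448974609375), (63.45075988769531, 237.30841064453125), 16.6425838470459)
[[-0.001 -0.33   0.944]
 [ 0.001  0.944  0.33 ]
 [-1.     0.001 -0.   ]]
wrist cam 266.8117887951062 [ 0.1569 -0.6601  0.3846] [[-0.33, 0.944, 0.0], [0.911, 0.319, 0.26], [0.246, 0.086, -0.965]]
[-1.58903427e-01 -6.59201709e-05 -7.01093145e-02]
```

Emit:
carry_out(
  moves=[
    [18,37,0,0,0,0.09,100],
    [37,74,0,0,0,0.18,100],
    [55,111,0,0,0,0.27,100],
    [74,148,0,0,0,0.36,100],
    [92,186,0,0,0,0.45,100],
  ],
  squeeze=20,
)

```text
time_s: 0.6
tcp_pos: [0.3154, -0.4495, 0.2262]
eef_rot: [88.8, 90.0, 134.1]
contact_force: [0.8, -0.4, 0.3]
gripper_width: 0.0874
```

Emit:
carry_out(
  moves=[
    [18,37,0,0,0,0.09,100],
    [37,74,0,0,0,0.18,100],
    [55,111,0,0,0,0.27,100],
    [74,148,0,0,0,0.36,100],
    [92,186,0,0,0,0.45,100],
  ],
)

```text
time_s: 1.1
tcp_pos: [0.4074, -0.2634, 0.2265]
eef_rot: [45.0, 90.0, 116.0]
contact_force: [0.9, -0.2, -0.0]
gripper_width: 0.0873
```

Emit:
carry_out(
  moves=[
    [18,37,0,0,0,0.09,100],
    [37,74,0,0,0,0.18,100],
    [55,111,0,0,0,0.27,100],
    [74,148,0,0,0,0.36,100],
    [93,185,0,0,0,0.46,100],
  ],
)

```text
time_s: 1.6
tcp_pos: [0.5003, -0.0783, 0.2265]
eef_rot: [35.5, 90.0, 132.9]
contact_force: [0.4, 0.3, 0.1]
gripper_width: 0.0879
```

Run:
```python
from h import *
s=r.get_state(); c=cam("wrist"); im=r.capture("wrist"); cv2.imwrite("pics/w1.png",im); np.savez("w1.npz",K=c[0],R=c[1],t=c[2])
print(s["tcp_pos"],Ro.from_euler("xyz",s["eef_rot"],degrees=True).as_matrix().round(3).tolist(), s["joints"].round(1))
for k,m in masks(im).items():
    for st,ce,l in blobs(m,80): print(k,st,ce.round(1),cast(c,ce,.083)[0,:2].round(4))
print(proj(c,[[.639,-.026,.023],[.466,.006,.083],[.466,-.05,.083]]).round())
```

```text
[ 0.50028854 -0.07834388  0.2265199 ] [[-0.0, -0.992, -0.13], [0.0, -0.13, 0.992], [-1.0, 0.0, 0.0]] [ 13.4   4.5 -20.2  -0.  -65.3  -5.9]
red [263 183  32  46 680] [280.9 204.3] [ 0.4688 -0.0585]
blue [266 141  34  37 822] [284.2 159.8] [ 0.4731 -0.1112]
green [271  95  40  37 980] [291.4 112.2] [ 0.4735 -0.1633]
black [    0     0   512   384 33595] [237.9 300.1] [0.5047 0.079 ]
black [382  30  17  69 152] [390.7  61.1] [ 0.3799 -0.2265]
black [ 383  217  129   75 7546] [454.8 253.2] [ 0.244  -0.0235]
black [165 222  24  23 333] [179.4 235.6] [ 0.5859 -0.0027]
black [326 223  23  23 323] [334.4 235.8] [ 0.3976 -0.027 ]
black [263 239  23   7  89] [273.7 242.2] [ 0.4702 -0.009 ]
black [157 269  21  23 326] [164.8 278.1] [0.6013 0.0586]
black [337 269  21  23 342] [348.3 278.1] [0.368  0.0281]
white [249   0  42  12 143] [272.2   4.5] [ 0.5088 -0.261 ]
white [ 106  110   76  128 4931] [145.1 168. ] [ 0.6295 -0.0813]
white [ 186  161   71   82 4615] [222.5 204.7] [ 0.5375 -0.049 ]
white [ 176  269   57   29 1081] [202.3 280.5] [0.5534 0.0559]
[[155. 199.]
 [275. 254.]
 [282. 211.]]
```

View pics/w1.png

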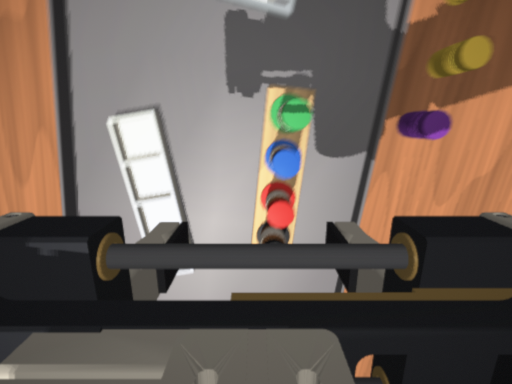

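The rack shows at lower left, around (145,168). The caps are red (281,213), blue (286,160) and green (292,112); black is hidden by the gripper. The red cap's predicted projection of (282,211) agrees. Combining the views gives black (.464,.003), red (.465,-.050), blue (.466,-.108), green (.465,-.164) and rack (.639,-.026) at yaw 16.6°. I'll take green first.

Emit:
carry_out(
  moves=[
    [-17,-43,0,0,0,0,100],
    [-35,-86,0,0,0,0,100],
    [-35,-86,-40,0,0,0,100],
    [-35,-86,-80,0,0,0,100],
    [-35,-86,-80,0,0,0,100],
  ],
)

```text
time_s: 2.15
tcp_pos: [0.461, -0.1662, 0.1421]
eef_rot: [76.4, 89.5, 173.5]
contact_force: [-0.6, -0.2, -0.2]
gripper_width: 0.0878
```

Run:
```python
from h import *
s=r.get_state(); print(s["tcp_pos"]); a=r.capture("scene"); b=r.capture("top")
a=cv2.resize(a[140:290,170:370],None,fx=3,fy=3,interpolation=2); b=cv2.resize(b[110:230,190:340],None,fx=3,fy=3,interpolation=2)
b=cv2.copyMakeBorder(b[:,:450],0,0,0,150,0); cv2.imwrite("pics/c2.png",cv2.resize(np.vstack([a,b]),None,fx=.73,fy=.73))
```

```text
[ 0.46101589 -0.16615207  0.14208574]
```

View pics/c2.png

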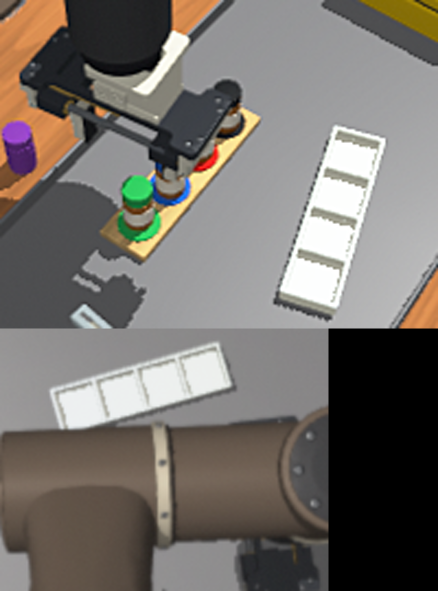

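The tool hangs over the strip's green end with the fingers clear on either side, and the rack is empty. The measured x is 4 mm short, so I correct it on the way down.

Emit:
carry_out(
  moves=[
    [4,2,-30,0,0,0,100],
    [4,2,-60,0,0,0,100],
    [4,2,-85,0,0,0,100],
    [4,2,-98,0,0,0,100],
    [4,2,-98,0,0,0,100],
  ],
)

```text
time_s: 2.75
tcp_pos: [0.4698, -0.1638, 0.0489]
eef_rot: [121.0, 90.0, -141.7]
contact_force: [-0.3, -0.5, -0.1]
gripper_width: 0.0874
```

Run:
```python
from h import *
s=r.get_state(); print(s["tcp_pos"],s["contact_force"],s["gripper_width"]);c=cam("wrist"); a=r.capture("wrist");b=r.capture("scene");s=r.get_state(); print(s["tcp_pos"],s["contact_force"],s["qd"])
print(proj(c,[[.465,-.164,.083]]))
cv2.imwrite("pics/c3.png",np.vstack([a[:300],cv2.resize(b[150:290,190:330],None,fx=2,fy=2,interpolation=2)[:, :].repeat(1,1) if 0 else cv2.copyMakeBorder(cv2.resize(b[150:290,190:330],None,fx=2,fy=2),0,0,0,232,0)]))
```

```text
[ 0.46976606 -0.16381636  0.04891108] [-0.34075199 -0.54531    -0.10249153] 0.08738494730707035
[ 0.47075752 -0.16393285  0.05031889] [0.46274784 0.0346665  0.60009971] [-0.1946379  -0.7053127   0.0391728  -0.11090572  0.45114648 -0.02296632]
[[265.69213042 262.59583192]]
```

View pics/c3.png

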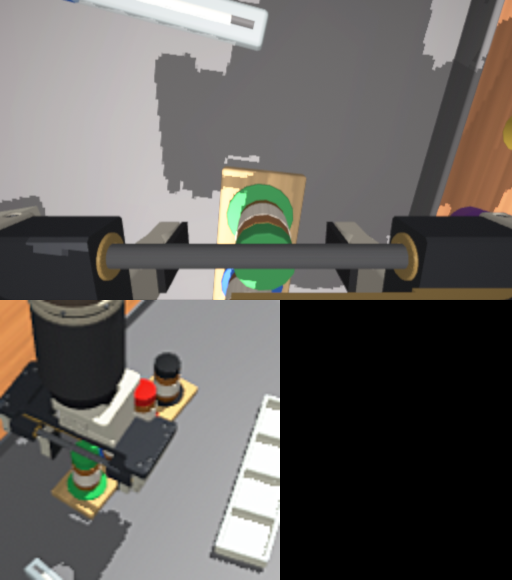

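The jar stands centred between the fingers: cap at about (263,258), fingers at 165 and 355. I'll go 7 mm lower and close.

Emit:
carry_out(
  moves=[
    [-3,0,-7,0,0,0,100],
    [-3,0,-7,0,0,0,20],
    [-3,0,-7,0,0,0,20],
    [-3,0,-7,0,0,0,20],
    [-3,0,-7,0,0,0,20],
  ],
  squeeze=20,
)

```text
time_s: 3.35
tcp_pos: [0.4663, -0.1641, 0.0418]
eef_rot: [-99.6, 90.0, -2.4]
contact_force: [0.4, -0.0, -0.1]
gripper_width: 0.0609
```

Emit:
carry_out(
  moves=[
    [0,0,0,0,0,0,20],
    [0,0,0,0,0,0,20],
    [0,0,0,0,0,0,20],
  ],
)

```text
time_s: 3.65
tcp_pos: [0.466, -0.1641, 0.0416]
eef_rot: [92.1, 90.0, -170.7]
contact_force: [0.8, 0.1, -0.2]
gripper_width: 0.0374
```

Emit:
carry_out(
  moves=[
    [0,0,0,0,0,0,20],
    [0,0,0,0,0,0,20],
    [0,0,0,0,0,0,20],
    [0,0,20,0,0,0,20],
    [0,0,50,0,0,0,20],
  ],
)

```text
time_s: 4.15
tcp_pos: [0.4645, -0.164, 0.0905]
eef_rot: [81.6, 89.7, 178.8]
contact_force: [0.8, -0.1, 0.3]
gripper_width: 0.0335
```

Run:
```python
from h import *
s=r.get_state(); print(s["tcp_pos"],s["contact_force"],s["gripper_width"])
R=Ro.from_euler("z",16.6,degrees=True).as_matrix()
for y in(-87,-29,29,87): print((np.array([639,-26,0])+R@[0,y,0]).round(1))
```

```text
[ 0.46447538 -0.16400359  0.09053972] [ 0.80052482 -0.05633882  0.30248516] 0.03350113517128297
[ 663.9 -109.4    0. ]
[647.3 -53.8   0. ]
[630.7   1.8   0. ]
[614.1  57.4   0. ]
```

Emit:
carry_out(
  moves=[
    [0,0,45,0,0,0,20],
    [25,35,50,0,0,0,20],
    [50,70,50,0,0,0,20],
    [75,105,50,0,0,0,20],
    [98,141,50,0,0,0,20],
  ],
)

```text
time_s: 4.65
tcp_pos: [0.5648, -0.0217, 0.1418]
eef_rot: [-77.0, 90.0, 20.2]
contact_force: [0.8, -1.0, -0.4]
gripper_width: 0.0335
```

Emit:
carry_out(
  moves=[
    [25,40,0,0,0,0,20],
    [50,80,0,0,0,0,20],
    [50,80,-20,0,0,0,20],
    [50,80,-50,0,0,0,20],
    [50,80,-80,0,0,0,20],
  ],
)

```text
time_s: 5.15
tcp_pos: [0.6141, 0.0576, 0.0606]
eef_rot: [-57.9, 90.0, 39.4]
contact_force: [0.5, 0.7, -1.8]
gripper_width: 0.0336
```

Run:
```python
from h import *
s=r.get_state(); print(s["tcp_pos"],s["contact_force"],s["gripper_width"]);c=cam("wrist"); a=r.capture("wrist");b=r.capture("scene")
s=r.get_state(); print(s["tcp_pos"])
cv2.imwrite("pics/c4.png",np.vstack([a[:300],cv2.copyMakeBorder(cv2.resize(b[150:290,220:400],None,fx=2,fy=2),0,0,0,152,0)]))
```

```text
[0.61414955 0.05762528 0.06058019] [ 0.54031804  0.67109701 -1.79125027] 0.03362595349498536
[0.61082133 0.05614514 0.05721608]
```

View pics/c4.png

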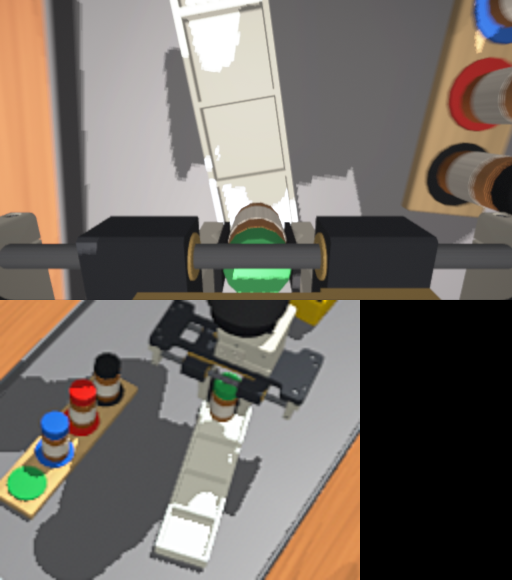

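The green jar hangs just over the leftmost compartment and is held upright. Before setting it down I check the rack estimate: the dividers in the wrist picture run from (193,106) to (275,95) and from (207,190) to (290,172).

Run:
```python
from h import *
im=r.capture("wrist"); c=cam("wrist"); s=r.get_state(); print(s["tcp_pos"],s["qd"].round(2))
R=Ro.from_euler("z",16.6,degrees=True).as_matrix()
P=lambda x,y:np.array([.639,-.026,.023])+R@[x,y,0]
Q=[P(x,y) for y in(29-29,-58,-116) for x in(-.031,.031)] if 0 else [P(x,y) for y in(0,-.058,-.116) for x in(.031,-.031)]
for q,w in zip(proj(c,Q),Q):
    print(q.round(1),w.round(4)); 
    if 0<=q[0]<512 and -5<=q[1]<384: cv2.circle(im,tuple(int(v) for v in q),4,(0,0,255),1)
cv2.imwrite("pics/w5.png",cv2.resize(im[0:230,120:380],None,fx=2.5,fy=2.5))
```

```text
[0.61254876 0.05639318 0.05979027] [-0.27 -2.58  2.64  1.17 -1.06  0.03]
[189.8 107.7] [ 0.6687 -0.0171  0.023 ]
[277.7  92.3] [ 0.6093 -0.0349  0.023 ]
[169.3  14.3] [ 0.6853 -0.0727  0.023 ]
[264.6  -3.8] [ 0.6259 -0.0904  0.023 ]
[145.  -96.8] [ 0.7018 -0.1283  0.023 ]
[ 249.  -118.3] [ 0.6424 -0.146   0.023 ]
```

View pics/w5.png

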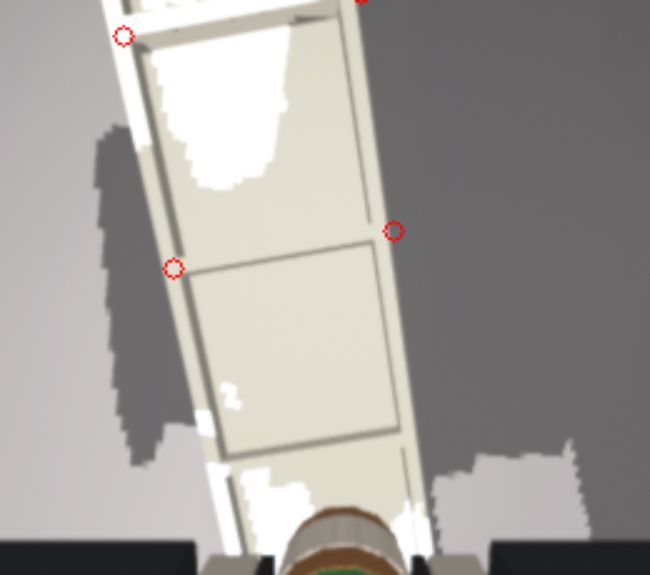

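The predicted corners fall on the rack's edges to about 2 px (≈1 mm). I'll set the jar down.

Emit:
carry_out(
  moves=[
    [0,0,-15,0,0,0,20],
    [0,0,-25,0,0,0,20],
    [0,0,-29,0,0,0,20],
    [0,0,-31,0,0,0,20],
    [0,0,-31,0,0,0,20],
  ],
)

```text
time_s: 5.8
tcp_pos: [0.6143, 0.057, 0.0311]
eef_rot: [-88.4, 90.0, 8.8]
contact_force: [-0.4, -0.1, -1.2]
gripper_width: 0.0336
```

Emit:
carry_out(
  moves=[
    [0,0,0,0,0,0,20],
    [0,0,0,0,0,0,20],
  ],
)

```text
time_s: 6.0
tcp_pos: [0.6144, 0.057, 0.0312]
eef_rot: [-78.4, 90.0, 18.8]
contact_force: [0.1, 0.6, -0.4]
gripper_width: 0.0334
```

Emit:
carry_out(
  moves=[
    [0,0,-1,0,0,0,20],
    [0,0,-1,0,0,0,20],
  ],
)

```text
time_s: 6.2
tcp_pos: [0.6144, 0.057, 0.0306]
eef_rot: [-90.8, 89.9, 6.5]
contact_force: [-1.2, -0.9, 6.0]
gripper_width: 0.0335
```

Emit:
carry_out(
  moves=[
    [0,0,0,0,0,0,60],
    [0,0,0,0,0,0,60],
    [0,0,0,0,0,0,80],
    [0,0,0,0,0,0,80],
    [0,0,0,0,0,0,80],
  ],
)

```text
time_s: 6.7
tcp_pos: [0.614, 0.0569, 0.0294]
eef_rot: [105.1, 90.0, -157.7]
contact_force: [-0.9, 0.3, 0.1]
gripper_width: 0.0671
```

Emit:
carry_out(
  moves=[
    [0,0,10,0,0,0,80],
    [0,0,40,0,0,0,80],
    [0,0,70,0,0,0,80],
    [0,0,100,0,0,0,80],
    [0,0,110,0,0,0,80],
  ],
)

```text
time_s: 7.2
tcp_pos: [0.6159, 0.0573, 0.144]
eef_rot: [-83.6, 89.7, 13.7]
contact_force: [-0.2, 0.6, 0.0]
gripper_width: 0.0702
```

A 6 N touch confirms the jar stood on the floor when I let it go. I'll check it and refine the remaining jars' positions from the scene and wrist views.

Run:
```python
from h import *
im=r.capture("scene"); c=cam("scene"); s=r.get_state(); print(s["tcp_pos"])
for k,m in masks(im).items():
    for st,ce,l in blobs(m,50):
        if k!="white" and 200<ce[0]<380 and 130<ce[1]<290: print(k,st,ce.round(1),cast(c,ce,.075)[0,:2].round(4),"rack-z",cast(c,ce,.064)[0,:2].round(4))
w=cam("wrist"); a=r.capture("wrist"); 
for p in proj(w,[[.464,.003,.083],[.465,-.05,.083],[.466,-.108,.083],[.464,.003,.021],[.465,-.05,.021],[.466,-.108,.021],[.614,.057,.072]]):
    cv2.circle(a,tuple(int(v) for v in p),3,(255,0,255),1)
cv2.imwrite("pics/c6.png",np.vstack([a[:300],cv2.copyMakeBorder(cv2.resize(im[150:290,200:380],None,fx=2,fy=2),0,0,0,152,0)]))
```

```text
[0.61597034 0.0574103  0.14422122]
red [255 190  13  13 145] [260.9 196. ] [ 0.4651 -0.0494] rack-z [ 0.4601 -0.0423]
red [255 206  15  12  63] [261.9 214. ] [ 0.4992 -0.0927] rack-z [ 0.4947 -0.0862]
blue [240 205  14  15 167] [246.8 212.1] [ 0.4664 -0.1099] rack-z [ 0.4614 -0.1036]
blue [238 221  19  13  83] [246.1 228.3] [ 0.4933 -0.1485] rack-z [ 0.4886 -0.1427]
green [327 193  14  13 148] [333.1 199.2] [0.6156 0.048 ] rack-z [0.6125 0.0563]
green [223 233  20  17 269] [233.  241.1] [ 0.4902 -0.1949] rack-z [ 0.4856 -0.1896]
black [299 124  82  57 856] [329.9 148.8] [0.5215 0.1934] rack-z [0.5173 0.2034]
black [308 150  15  14 123] [314.8 156.4] [0.503  0.1451] rack-z [0.4985 0.1545]
black [267 177  13  13 127] [272.9 182.7] [0.4646 0.0035] rack-z [0.4597 0.0112]
```

View pics/c6.png

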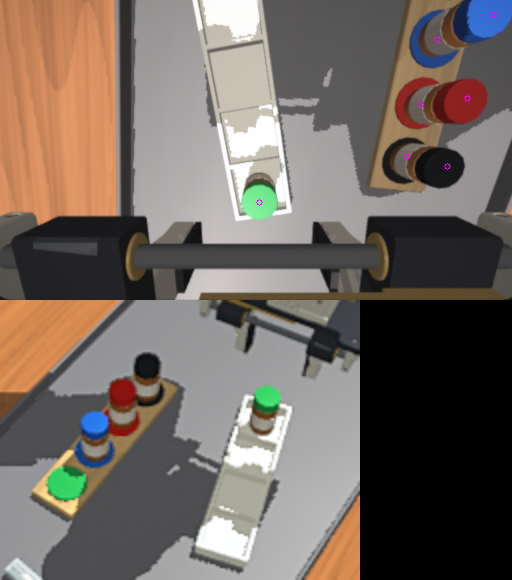

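Green stands upright in the leftmost compartment, at (.6125,.0563) against a target of (.614,.057). The predicted points for black, red and blue sit on their caps at (447,166), (467,98) and (493,14). Blue is next, into (.631,.002).

Emit:
carry_out(
  moves=[
    [-30,-33,0,0,0,0,100],
    [-60,-66,0,0,0,0,100],
    [-90,-99,0,0,0,0,100],
    [-120,-133,0,0,0,0,100],
    [-148,-166,0,0,0,0,100],
  ],
)

```text
time_s: 7.8
tcp_pos: [0.4635, -0.1102, 0.1384]
eef_rot: [84.0, 89.9, -178.8]
contact_force: [0.1, -0.5, 0.3]
gripper_width: 0.0876
```

Emit:
carry_out(
  moves=[
    [0,0,-30,0,0,0,100],
    [0,0,-60,0,0,0,100],
    [0,0,-85,0,0,0,100],
    [0,0,-97,0,0,0,100],
    [0,0,-97,0,0,0,100],
  ],
)

```text
time_s: 8.3
tcp_pos: [0.4636, -0.1094, 0.04]
eef_rot: [89.0, 89.7, -173.8]
contact_force: [0.3, -0.5, 0.0]
gripper_width: 0.0873
```

Emit:
carry_out(
  moves=[
    [0,0,0,0,0,0,100],
    [0,0,0,0,0,0,100],
  ],
)

```text
time_s: 8.5
tcp_pos: [0.4664, -0.109, 0.0431]
eef_rot: [-93.3, 90.0, 3.9]
contact_force: [0.5, -0.0, 0.6]
gripper_width: 0.0876
```

Emit:
carry_out(
  moves=[
    [0,0,0,0,0,0,20],
    [0,0,0,0,0,0,20],
    [0,0,0,0,0,0,20],
    [0,0,0,0,0,0,20],
    [0,0,0,0,0,0,20],
  ],
)

```text
time_s: 9.0
tcp_pos: [0.4661, -0.109, 0.0427]
eef_rot: [-86.1, 90.0, 11.1]
contact_force: [0.3, -0.1, -0.1]
gripper_width: 0.0533
```

Emit:
carry_out(
  moves=[
    [0,0,0,0,0,0,20],
    [0,0,0,0,0,0,20],
    [0,0,0,0,0,0,20],
    [0,0,0,0,0,0,20],
    [0,0,0,0,0,0,20],
  ],
)

```text
time_s: 9.5
tcp_pos: [0.4662, -0.1091, 0.0426]
eef_rot: [-91.5, 90.0, 5.8]
contact_force: [-0.0, 0.4, -0.0]
gripper_width: 0.0337
```

Emit:
carry_out(
  moves=[
    [0,0,20,0,0,0,20],
    [0,0,50,0,0,0,20],
    [0,0,80,0,0,0,20],
    [0,0,100,0,0,0,20],
    [0,0,100,0,0,0,20],
  ],
)

```text
time_s: 10.0
tcp_pos: [0.4676, -0.109, 0.1453]
eef_rot: [-93.2, 89.7, 4.0]
contact_force: [1.1, -0.7, -1.9]
gripper_width: 0.0337
```

Emit:
carry_out(
  moves=[
    [33,22,0,0,0,0,20],
    [66,44,0,0,0,0,20],
    [99,66,0,0,0,0,20],
    [132,88,0,0,0,0,20],
    [165,111,0,0,0,0,20],
  ],
)

```text
time_s: 10.5
tcp_pos: [0.6315, 0.0027, 0.1412]
eef_rot: [90.0, 89.9, -172.8]
contact_force: [0.5, 0.2, 0.4]
gripper_width: 0.0336
```

Emit:
carry_out(
  moves=[
    [0,0,0,0,0,0,20],
    [0,0,-30,0,0,0,20],
    [0,0,-60,0,0,0,20],
    [0,0,-80,0,0,0,20],
    [0,0,-95,0,0,0,20],
  ],
)

```text
time_s: 11.0
tcp_pos: [0.6291, 0.0015, 0.0445]
eef_rot: [93.9, 89.8, -168.9]
contact_force: [-0.6, 0.6, 0.4]
gripper_width: 0.034
```

Emit:
carry_out(
  moves=[
    [0,0,-5,0,0,0,20],
    [0,0,-10,0,0,0,20],
    [0,0,-14,0,0,0,20],
    [0,0,-16,0,0,0,20],
    [0,0,-17,0,0,0,20],
  ],
)

```text
time_s: 11.5
tcp_pos: [0.6313, 0.002, 0.0316]
eef_rot: [-101.2, 90.0, -3.9]
contact_force: [-4.2, 0.4, 11.0]
gripper_width: 0.0336
```

Emit:
carry_out(
  moves=[
    [0,0,0,0,0,0,80],
    [0,0,0,0,0,0,80],
    [0,0,0,0,0,0,80],
    [0,0,0,0,0,0,80],
    [0,0,0,0,0,0,80],
  ],
)

```text
time_s: 12.0
tcp_pos: [0.6311, 0.002, 0.0306]
eef_rot: [-74.9, 90.0, 22.4]
contact_force: [0.6, 0.7, -0.7]
gripper_width: 0.0669
```

Emit:
carry_out(
  moves=[
    [0,0,10,0,0,0,80],
    [0,0,40,0,0,0,80],
    [0,0,70,0,0,0,80],
    [0,0,100,0,0,0,80],
    [0,0,110,0,0,0,80],
  ],
)

```text
time_s: 12.5
tcp_pos: [0.6329, 0.0022, 0.1451]
eef_rot: [-88.9, 89.7, 8.4]
contact_force: [0.3, 0.4, 0.9]
gripper_width: 0.0702
```

Run:
```python
from h import *
im=r.capture("scene"); c=cam("scene"); s=r.get_state(); print(s["tcp_pos"])
for k,m in masks(im).items():
    for st,ce,l in blobs(m,50):
        if k!="white" and 200<ce[0]<380 and 170<ce[1]<290: print(k,st,ce.round(1),cast(c,ce,.075)[0,:2].round(4),"rack-z",cast(c,ce,.064)[0,:2].round(4))
cv2.imwrite("pics/c7.png",cv2.resize(im[150:290,200:380],None,fx=3,fy=3))
```

```text
[0.63300706 0.00223635 0.14529524]
red [255 190  13  13 142] [261.  196.1] [ 0.4654 -0.0496] rack-z [ 0.4604 -0.0425]
red [251 205  19  13  94] [258.7 212.8] [ 0.4909 -0.0945] rack-z [ 0.4862 -0.088 ]
blue [321 210  14  15 154] [327.6 216.8] [ 0.632  -0.0064] rack-z [0.629  0.0011]
blue [238 217  19  17 242] [246.8 225.2] [ 0.4893 -0.1405] rack-z [ 0.4847 -0.1345]
green [327 193  14  13 148] [333.1 199.2] [0.6156 0.048 ] rack-z [0.6125 0.0563]
green [223 233  21  17 271] [233.  241.1] [ 0.4903 -0.1949] rack-z [ 0.4856 -0.1896]
black [302 168  17  14 132] [308.3 174.5] [0.5229 0.0805] rack-z [0.5187 0.0892]
black [267 177  13  13 116] [273.  183.1] [0.4657 0.0026] rack-z [0.4607 0.0102]
```

View pics/c7.png

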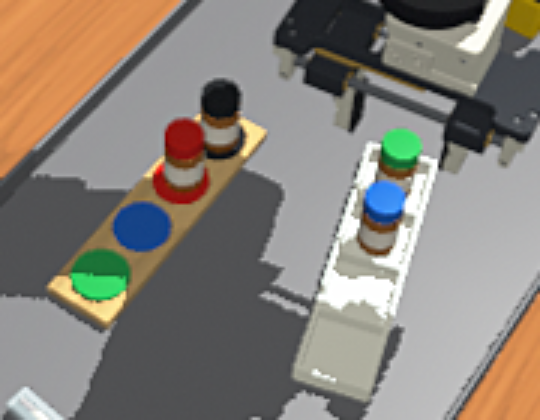

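Green and blue stand upright in the two left compartments; blue measures (.629,.001) against a target of (.631,.002). Red is next, from (.466,-.050) to (.647,-.054).

Emit:
carry_out(
  moves=[
    [-40,-13,0,0,0,0,100],
    [-80,-26,0,0,0,0,100],
    [-120,-39,0,0,0,0,100],
    [-165,-52,0,0,0,0,100],
    [-165,-52,0,0,0,0,100],
  ],
)

```text
time_s: 13.05
tcp_pos: [0.4599, -0.0517, 0.1397]
eef_rot: [75.5, 89.8, 172.6]
contact_force: [0.7, 0.4, 0.2]
gripper_width: 0.0879
```

Emit:
carry_out(
  moves=[
    [0,0,-30,0,0,0,100],
    [0,0,-60,0,0,0,100],
    [0,0,-85,0,0,0,100],
    [0,0,-98,0,0,0,100],
    [0,0,-98,0,0,0,100],
  ],
)

```text
time_s: 13.55
tcp_pos: [0.4643, -0.0505, 0.0405]
eef_rot: [96.6, 89.7, -166.2]
contact_force: [-1.2, 0.0, -0.0]
gripper_width: 0.0877
```

Emit:
carry_out(
  moves=[
    [0,0,0,0,0,0,100],
    [0,0,0,0,0,0,100],
  ],
)

```text
time_s: 13.75
tcp_pos: [0.4667, -0.0499, 0.0433]
eef_rot: [-84.4, 89.9, 12.9]
contact_force: [0.0, -0.7, -0.0]
gripper_width: 0.088
```

Emit:
carry_out(
  moves=[
    [0,0,0,0,0,0,20],
    [0,0,0,0,0,0,20],
    [0,0,0,0,0,0,20],
    [0,0,0,0,0,0,20],
    [0,0,0,0,0,0,20],
  ],
)

```text
time_s: 14.25
tcp_pos: [0.4661, -0.0501, 0.0427]
eef_rot: [-81.5, 90.0, 15.7]
contact_force: [0.4, -0.2, 0.6]
gripper_width: 0.0533
```

Emit:
carry_out(
  moves=[
    [0,0,0,0,0,0,20],
    [0,0,0,0,0,0,20],
    [0,0,0,0,0,0,20],
    [0,0,0,0,0,0,20],
    [0,0,0,0,0,0,20],
  ],
)

```text
time_s: 14.75
tcp_pos: [0.4661, -0.05, 0.0425]
eef_rot: [52.6, 90.0, 149.8]
contact_force: [-0.1, -0.0, -1.2]
gripper_width: 0.0334
```

Emit:
carry_out(
  moves=[
    [0,0,20,0,0,0,20],
    [0,0,50,0,0,0,20],
    [0,0,80,0,0,0,20],
    [0,0,100,0,0,0,20],
    [0,0,100,0,0,0,20],
  ],
)

```text
time_s: 15.25
tcp_pos: [0.4678, -0.0497, 0.1454]
eef_rot: [-85.8, 89.7, 11.4]
contact_force: [0.6, 0.0, -2.0]
gripper_width: 0.0339
```

Emit:
carry_out(
  moves=[
    [37,-1,0,0,0,0,20],
    [75,-2,0,0,0,0,20],
    [112,-3,0,0,0,0,20],
    [150,-4,0,0,0,0,20],
    [181,-4,0,0,0,0,20],
  ],
)

```text
time_s: 15.75
tcp_pos: [0.6483, -0.0543, 0.1409]
eef_rot: [90.1, 89.9, -172.7]
contact_force: [0.6, -0.1, -0.2]
gripper_width: 0.0337
```

Emit:
carry_out(
  moves=[
    [0,0,0,0,0,0,20],
    [0,0,-30,0,0,0,20],
    [0,0,-60,0,0,0,20],
    [0,0,-80,0,0,0,20],
    [0,0,-95,0,0,0,20],
  ],
)

```text
time_s: 16.25
tcp_pos: [0.6453, -0.0542, 0.045]
eef_rot: [88.5, 89.8, -174.3]
contact_force: [-0.5, 0.5, 0.0]
gripper_width: 0.0335
```

Emit:
carry_out(
  moves=[
    [0,0,-5,0,0,0,20],
    [0,0,-10,0,0,0,20],
    [0,0,-14,0,0,0,20],
    [0,0,-16,0,0,0,20],
    [0,0,-17,0,0,0,20],
  ],
)

```text
time_s: 16.75
tcp_pos: [0.6474, -0.054, 0.0315]
eef_rot: [-96.8, 89.9, 0.5]
contact_force: [-2.6, 1.3, 9.0]
gripper_width: 0.0337
```

Emit:
carry_out(
  moves=[
    [0,0,0,0,0,0,80],
    [0,0,0,0,0,0,80],
    [0,0,0,0,0,0,80],
    [0,0,0,0,0,0,80],
    [0,0,0,0,0,0,80],
  ],
)

```text
time_s: 17.25
tcp_pos: [0.647, -0.0541, 0.0306]
eef_rot: [-110.8, 90.0, -13.6]
contact_force: [0.4, 0.3, 0.0]
gripper_width: 0.0673
```

Emit:
carry_out(
  moves=[
    [0,0,10,0,0,0,80],
    [0,0,40,0,0,0,80],
    [0,0,70,0,0,0,80],
    [0,0,100,0,0,0,80],
    [0,0,110,0,0,0,80],
  ],
)

```text
time_s: 17.75
tcp_pos: [0.6489, -0.054, 0.1452]
eef_rot: [-94.7, 89.7, 2.5]
contact_force: [-0.3, 0.3, 0.3]
gripper_width: 0.07
```

Emit:
carry_out(
  moves=[
    [-40,13,0,0,0,0,100],
    [-80,26,0,0,0,0,100],
    [-120,39,0,0,0,0,100],
    [-160,50,0,0,0,0,100],
    [-182,57,0,0,0,0,100],
  ],
)

```text
time_s: 18.25
tcp_pos: [0.462, 0.003, 0.1407]
eef_rot: [46.3, 90.0, 143.5]
contact_force: [-0.1, 0.1, 0.1]
gripper_width: 0.0878
```

Run:
```python
from h import *
im=r.capture("scene"); c=cam("scene"); s=r.get_state(); print(s["tcp_pos"])
for k,m in masks(im).items():
    for st,ce,l in blobs(m,50):
        if k!="white" and 200<ce[0]<380 and 170<ce[1]<290: print(k,st,ce.round(1),cast(c,ce,.075)[0,:2].round(4),"rack-z",cast(c,ce,.064)[0,:2].round(4))
```

```text
[0.45993982 0.00311814 0.14077022]
red [251 203  18  15 223] [259.7 209.9] [ 0.4877 -0.086 ] rack-z [ 0.483  -0.0794]
red [315 228  15  15 169] [321.8 235.2] [ 0.6481 -0.06  ] rack-z [ 0.6453 -0.0531]
blue [321 210  14  15 153] [327.6 216.8] [ 0.632  -0.0063] rack-z [0.6291 0.0012]
blue [238 218  19  16 240] [246.8 225.3] [ 0.4895 -0.1407] rack-z [ 0.4848 -0.1348]
green [327 193  14  13 148] [333.1 199.2] [0.6156 0.048 ] rack-z [0.6125 0.0563]
green [224 233  20  17 268] [233.  241.1] [ 0.4903 -0.1948] rack-z [ 0.4857 -0.1895]
black [267 177  12  13  62] [271.7 183.9] [ 0.4643 -0.0014] rack-z [0.4593 0.0062]
```

Red stands at (.645,-.053) against a target of (.647,-.054). Now the black jar.

Emit:
carry_out(
  moves=[
    [0,0,-30,0,0,0,100],
    [0,0,-60,0,0,0,100],
    [0,0,-85,0,0,0,100],
    [0,0,-98,0,0,0,100],
    [0,0,-98,0,0,0,100],
  ],
)

```text
time_s: 18.8
tcp_pos: [0.4638, 0.0024, 0.0411]
eef_rot: [104.2, 89.8, -158.6]
contact_force: [1.4, 0.0, -0.8]
gripper_width: 0.0873
```

Emit:
carry_out(
  moves=[
    [0,0,0,0,0,0,100],
    [0,0,0,0,0,0,100],
  ],
)

```text
time_s: 19.0
tcp_pos: [0.4658, 0.0032, 0.0436]
eef_rot: [-78.0, 89.9, 19.2]
contact_force: [0.2, 0.5, 0.6]
gripper_width: 0.0874
```

Emit:
carry_out(
  moves=[
    [0,0,0,0,0,0,20],
    [0,0,0,0,0,0,20],
    [0,0,0,0,0,0,20],
    [0,0,0,0,0,0,20],
    [0,0,0,0,0,0,20],
  ],
)

```text
time_s: 19.5
tcp_pos: [0.4651, 0.0029, 0.0427]
eef_rot: [-72.8, 90.0, 24.4]
contact_force: [-0.7, 0.3, 0.0]
gripper_width: 0.0533
```

Emit:
carry_out(
  moves=[
    [0,0,0,0,0,0,20],
    [0,0,0,0,0,0,20],
    [0,0,0,0,0,0,20],
    [0,0,0,0,0,0,20],
    [0,0,0,0,0,0,20],
  ],
)

```text
time_s: 20.0
tcp_pos: [0.4651, 0.003, 0.0425]
eef_rot: [-60.0, 90.0, 37.2]
contact_force: [1.3, 0.4, 0.5]
gripper_width: 0.0334
```

Emit:
carry_out(
  moves=[
    [0,0,20,0,0,0,20],
    [0,0,50,0,0,0,20],
    [0,0,80,0,0,0,20],
    [0,0,100,0,0,0,20],
    [0,0,100,0,0,0,20],
  ],
)

```text
time_s: 20.5
tcp_pos: [0.4667, 0.0035, 0.1454]
eef_rot: [-78.8, 89.7, 18.5]
contact_force: [0.8, 0.6, -1.1]
gripper_width: 0.0336
```

Emit:
carry_out(
  moves=[
    [40,-22,0,0,0,0,20],
    [80,-45,0,0,0,0,20],
    [120,-67,0,0,0,0,20],
    [160,-90,0,0,0,0,20],
    [199,-112,0,0,0,0,20],
  ],
)

```text
time_s: 21.0
tcp_pos: [0.665, -0.1103, 0.141]
eef_rot: [80.6, 89.9, 177.8]
contact_force: [0.7, 0.8, 0.4]
gripper_width: 0.034
```

Emit:
carry_out(
  moves=[
    [0,0,0,0,0,0,20],
    [0,0,-30,0,0,0,20],
    [0,0,-60,0,0,0,20],
    [0,0,-80,0,0,0,20],
    [0,0,-95,0,0,0,20],
  ],
)

```text
time_s: 21.5
tcp_pos: [0.6624, -0.1091, 0.0446]
eef_rot: [83.2, 89.8, -179.6]
contact_force: [0.6, -0.5, -0.8]
gripper_width: 0.0338
```

Emit:
carry_out(
  moves=[
    [0,0,-5,0,0,0,20],
    [0,0,-10,0,0,0,20],
    [0,0,-14,0,0,0,20],
    [0,0,-16,0,0,0,20],
    [0,0,-17,0,0,0,20],
  ],
)

```text
time_s: 22.0
tcp_pos: [0.6644, -0.109, 0.0316]
eef_rot: [-101.7, 89.9, -4.5]
contact_force: [-3.3, 0.7, 8.9]
gripper_width: 0.0336
```

Released the same way; then I raise the arm, swing it aside towards the robot for a clear view, and check.

Emit:
carry_out(
  moves=[
    [0,0,0,0,0,0,80],
    [0,0,0,0,0,0,80],
    [0,0,0,0,0,0,80],
    [0,0,0,0,0,0,80],
    [0,0,0,0,0,0,80],
  ],
)

```text
time_s: 22.5
tcp_pos: [0.664, -0.1091, 0.0306]
eef_rot: [-69.9, 90.0, 27.3]
contact_force: [-0.1, -0.2, 0.5]
gripper_width: 0.0672
```

Emit:
carry_out(
  moves=[
    [0,0,10,0,0,0,80],
    [0,0,50,0,0,0,80],
    [0,0,90,0,0,0,80],
    [0,0,130,0,0,0,80],
    [0,0,170,0,0,0,80],
  ],
)

```text
time_s: 23.0
tcp_pos: [0.6638, -0.1091, 0.2032]
eef_rot: [-104.6, 90.0, -7.4]
contact_force: [0.4, -0.1, -0.5]
gripper_width: 0.07
```

Emit:
carry_out(
  moves=[
    [-40,-15,0,0,0,0,80],
    [-80,-30,0,0,0,0,80],
    [-120,-45,0,0,0,0,80],
    [-150,-75,0,0,0,0,80],
    [-160,-115,0,0,0,0,80],
  ],
)

```text
time_s: 23.5
tcp_pos: [0.5015, -0.2239, 0.2024]
eef_rot: [-89.2, 89.9, 8.1]
contact_force: [1.9, 0.3, 0.3]
gripper_width: 0.0701
```

Emit:
carry_out(
  moves=[
    [0,-40,0,0,0,0,80],
    [0,-80,0,0,0,0,80],
    [0,-120,0,0,0,0,80],
    [0,-120,0,0,0,0,80],
    [0,-120,0,0,0,0,80],
  ],
)

```text
time_s: 24.0
tcp_pos: [0.5036, -0.345, 0.2008]
eef_rot: [39.2, 90.0, 136.3]
contact_force: [-0.8, -0.3, -0.1]
gripper_width: 0.0698
```

Run:
```python
from h import *
s=r.get_state(); print(s["tcp_pos"]); Rk=Ro.from_euler("z",-16.6,degrees=True).as_matrix()[:2,:2]; V=[]
for n in("scene","top"):
    im=r.capture(n); c=cam(n)
    for k,m in masks(im).items():
        for st,ce,l in blobs(m,50):
            if k=="white": continue
            w=cast(c,ce,.064)[0,:2]; q=Rk@(w-[.639,-.026])*1000
            if abs(q[0])<40 and abs(q[1])<120: print(n,k,st[2:],"in rack mm",q.round(1))
    V.append(cv2.resize(im[130:290,160:400],(450,300)) if n=="scene" else cv2.resize(im[90:250,80:410],(450,218)))
cv2.imwrite("pics/c8.png",np.vstack(V))
```

```text
[ 0.50356082 -0.34499258  0.20078207]
scene red [ 15  15 169] in rack mm [ -1.7 -27.8]
scene blue [ 14  15 153] in rack mm [-1.7 28.7]
scene green [ 14  13 148] in rack mm [-1.9 86.4]
top red [10 12 90] in rack mm [  0.5 -26.5]
top blue [10 12 99] in rack mm [ 1.3 29.6]
top green [ 11  12 103] in rack mm [ 0.9 87.5]
```

View pics/c8.png

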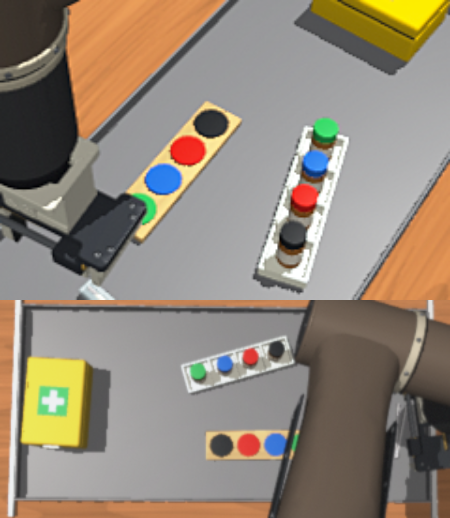

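The coasters read black, red, blue, green from left to right. In the rack, from left to right, stand green (325,130), blue (315,162), red (304,197) and black (292,235), all upright. Black's cap fell below the mask size limit, so I check it separately and hand in only if it is within tolerance.

Run:
```python
from h import *
im=r.capture("scene"); c=cam("scene"); Rk=Ro.from_euler("z",-16.6,degrees=True).as_matrix()[:2,:2]
m=im.max(2)<60; sub=np.zeros_like(m); sub[244:264,305:327]=m[244:264,305:327]
st,ce,_=max(blobs(sub,15),key=lambda b:b[0][4]); q=Rk@(cast(c,ce,.064)[0,:2]-[.639,-.026])*1000
s=r.get_state(); print(st,ce,"black in rack",q.round(1),s["contact_force"].round(1),np.abs(s["qd"]).max())
if abs(q[0])<8 and abs(q[1]+87)<8: print(r.close_job())
```

```text
[309 255  14   8  52] [314.63461538 259.55769231] black in rack [ -0.7 -97.3] [ 0.4 -0.   0.5] 0.5697234442017216
```

The mask caught only the shaded lower part of the cap (rows 255–262), because the lit top is greyer. I'll widen the brightness limit.

Run:
```python
from h import *
im=r.capture("scene"); c=cam("scene"); Rk=Ro.from_euler("z",-16.6,degrees=True).as_matrix()[:2,:2]
print(im[242:268:2,315].tolist())
for T in(80,100):
    m=(im.max(2)<T)&(im.max(2).astype(int)-im.min(2)<25); sub=np.zeros_like(m); sub[244:266,305:327]=m[244:266,305:327]
    st,ce,_=max(blobs(sub,15),key=lambda b:b[0][4]); q=Rk@(cast(c,ce,.064)[0,:2]-[.639,-.026])*1000
    print(T,st,ce.round(1),"black in rack",q.round(1))
b=r.capture("top"); h=cv2.resize(b[110:165,205:305],None,fx=7,fy=7); cv2.imwrite("pics/c9.png",h)
```

```text
[[44, 66, 88], [124, 131, 136], [129, 138, 144], [68, 67, 66], [68, 65, 64], [70, 68, 67], [73, 71, 69], [74, 72, 70], [78, 76, 75], [31, 30, 27], [21, 14, 8], [26, 62, 101], [106, 122, 138]]
80 [309 248  14  15 157] [315.5 255.1] black in rack [ -1.8 -85.3]
100 [309 247  14  16 178] [315.8 255.2] black in rack [ -1.1 -85.2]
```

View pics/c9.png

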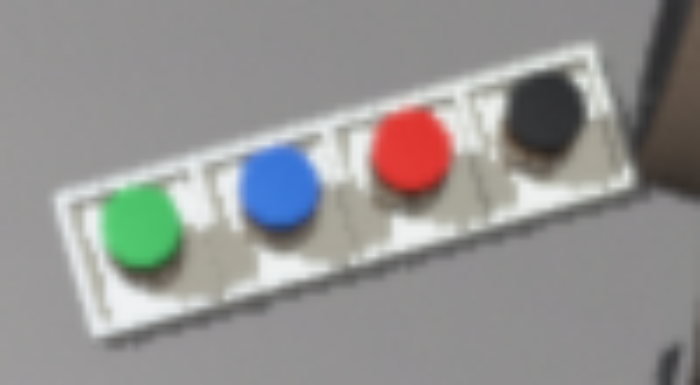

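With the full cap masked (157 px, the same size as the others), black lies at (-1.8,-85.3) mm in the rack. The picture shows one cap per compartment, with green, blue, red and black at (140,225), (278,187), (410,150) and (545,110). All are well placed, so I hand in.

```bash
python3 -c "
from plant import r
s=r.get_state();print(s['time_s'],s['contact_force'].round(1),abs(s['qd']).max());print(r.close_job())"
```

```text
24.25 [-0.4  0.1 -0.5] 0.1820261333111756
the job is handed in; nothing more can be done
None
```

All four jars stand in the white rack in reverse order: the coasters read black, red, blue, green from left to right, and the rack now holds green, blue, red, black. I handed the job in at 24.25 s, with every jar let go and the arm raised clear; it reported no verdict.

- **Positions:** My last camera checks put every jar within about 3 mm of its compartment's centre, against the 13 mm allowed, and the pictures showed all four upright. Red, blue and green were measured in two views. Black was measured only in the scene view, at (-1.8, -85.3) mm; in the top view I checked it only by eye.
- **Setting down:** Before each release I felt the jar touch the floor, at 6 to 11 N.
- **Bystanders:** I never went near the first-aid box, thermometer case or tweezers at their own height. I did not measure their positions again, and the arm covered the case and tweezers in the last top view.
- **Failed check:** My first check of the black jar gave y = -97.3 mm, because the mask caught only the shaded part of its cap. With the whole cap masked it gave -85.3 mm, in line with the placing pose.

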